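# Transfer a row of reagent bottles to the cooling block in the same order

## Robot

A 6-joint arm with a two-finger parallel gripper is mounted at the origin on a cart in front of the work surface, level with it; the furniture and walls round the work are solid. World frame = base frame: x ahead of the robot, y to its left, z up, the work surface at z = 0. Lengths are in m, angles in rad, forces in N, time in s.
With the tool pointing down it reaches from about 0.25 to 0.775 m from the base axis. Payload 4 kg.
Tool frame: the origin (TCP) lies midway between the tips of the shut fingers; the grasp point (between the pads) lies 19 mm behind it (robot.hold_point_z is the distance from the TCP to the grasp point, in m); z points along the fingers, y is the line along which they close (so a half turn about z gives the same grasp; the last joint's range is limited). The gripper opens to 94 mm and grips with 3 to 60 N. Pads are 16 mm wide; open, the fingers measure 119 mm over their backs; the gripper's body (75 mm by 177 mm) begins 78 mm behind the grasp point.
Start: joints at [1.009, 0.087, 1.371, -0, 1.684, -0.103], TCP at [0.244, 0.493, 0.183] pointing down, gripper open.
Joint ranges: [-3.1, 3.1], [-0.76, 2.03], [0.27, 2.55], [-1.08, 4.22], [0.17, 2.65], [-2.57, 2.57]. Speed limits (rad/s): [2.79, 2.79, 3.14, 3.14, 3.14, 3.14].

## Interface

Orientations are given as [roll, pitch, yaw] about the fixed x, y, z axes, in that order (R = Rz(yaw) Ry(pitch) Rx(roll)).
In Python, from bench import readout, imaging, robot gives the robot as it stands.
- The arm moves only by the tool carry_out, never from a script. Its argument "motion" is text: rows parted by semicolons, each of 7 numbers parted by spaces: the shift along the tool's x, y, z each as a share of 200 mm, from -1 to 1, then the turn, a rotation vector about the tool's x, y, z each as a share of 120 degrees, from -1 to 1, then the opening, from 0 (shut) to 1 (fully open). A call has 1 to 12 rows; each row shifts and turns the commanded pose from where the row before left it, along the tool's axes as they then stand; what a row does not reach is not made up. A row lasts 1/8 s, in which the tool goes at most 62.5 mm and 10.7 degrees, less where a joint would pass 70% of its speed; a pose out of reach is approached as far as the arm can. A call with a number of a shift or a turn outside -1 to 1 is refused whole. A call with a gripper value outside its range is refused whole. The fingers move at their own pace and stop on an object; the grip force is fixed at half the most. Time passes only in rows, so rows that do not move let the fingers close. It gives the time, the measured TCP pose, the force, the opening and the grip force at its end, in the units of the state.
- readout.get_obs(): the state, without advancing time (a new reading comes with each control period).
- imaging.snapshot(name): name is "scene" or "top"; returns a dict with "pixels" (400x640x3 uint8, red, green, blue), "fx", "fy", "cx", "cy" (pixels), "R" (3x3) and "t" (3): a world point X has camera coordinates R X + t. Camera axes: x right, y down, z forward; pixel columns grow to the right and rows downward; lengths in m; the calibration is good to about 2 mm. A picture is of the moment at which its call begins. There is no depth.
- robot.close_job(): hands the job in; it is judged then, once.
The state is a dict: "time": time; "joint_positions": joint angles; "qvel": joint speeds; "joint_torque": joint torques, N m; "tool_pos": TCP position; "ee_rot": TCP orientation; "wrist_force": force on the tool from outside, world axes, zero at the start; "wrist_torque": the same for the moment, N m; "width": finger opening in m; "finger_force": force on a finger pad.
Only numpy, scipy, OpenCV 4.12 (cv2) and the standard library are available. Lean on these libraries where they do the work, as an engineer would, in place of code of your own. Each camera call takes 0.05 s, during which the arm holds its last target. There are 200 camera calls.

## Task

Transfer the four reagent bottles from the white bench rack to the blue cooling block so that they stand in the same order, counted from the orange end plate of each. To avoid mix-ups go place by place: the bottle next to the rack's orange end first, into the well next to the block's orange end, then the second into the second well, and so on, leaving each bottle in its place until its turn. Each must stand upright and fully down in its well; do not tip a bottle over or disturb the box, the timer and the marker pen lying near.

Things in the scene. Friction and masses are not known exactly. Their poses are not given: they have to be found in the camera images.
- bench_rack: white two-tier bottle rack, fixed, 80 x 292 x 59 mm, four round places in a row; end plate at its +y end orange, the other white. Origin: centre of underside, z up. Places 1 to 4, counted from the orange end: y = +102, +34, -34, -102 mm (x = 0), marked by 1 to 4 pips. Bottles stand on its floor 8 mm above the origin, inside 63 mm holes of a plate with its top at 49 mm; end plates reach 59 mm.
- cooling_block: dark blue anodised metal block, ribbed flanks, fixed, 80 x 292 x 49 mm, four round wells in a row, empty at the start; end plate at its +y end orange, the other blue. Origin: centre of underside, z up. Places 1 to 4, counted from the orange end: y = +102, +34, -34, -102 mm (x = 0), marked by 1 to 4 pips. Wells 63 mm across, mouth bevelled by 3 mm: floor 11 mm, top face 49 mm above the origin.
- amber_red: brown (amber) bottle with a red cap, the smallest, body 44 mm across, 90 mm tall; round screw cap 29 mm across, from 74 to 90 mm above the underside (grip it from above; the wider shoulder lies below it). At the start in one of the four places of the white rack. Loose, 80 to 170 g, cap tight. Origin: centre of underside, z up the bottle.
- amber_white: brown (amber) bottle with a white cap, body 50 mm across, 105 mm tall; round screw cap 32 mm across, from 86 to 105 mm above the underside (grip it from above; the wider shoulder lies below it). At the start in one of the four places of the white rack. Loose, 80 to 170 g, cap tight. Origin: centre of underside, z up the bottle.
- white_blue: white bottle with a blue cap, the tallest, body 56 mm across, 120 mm tall; round screw cap 34 mm across, from 98 to 120 mm above the underside (grip it from above; the wider shoulder lies below it). At the start in one of the four places of the white rack. Loose, 80 to 170 g, cap tight. Origin: centre of underside, z up the bottle.
- white_white: white bottle with a white cap, body 50 mm across, 100 mm tall; round screw cap 32 mm across, from 82 to 100 mm above the underside (grip it from above; the wider shoulder lies below it). At the start in one of the four places of the white rack. Loose, 80 to 170 g, cap tight. Origin: centre of underside, z up the bottle.
- film_box: small buff card box, 48 x 110 x 46 mm, loose, near the front edge; not to be disturbed. Origin: centre of its underside.
- lab_timer: lime green countdown timer leaning on its stand, 53 x 66 x 63 mm, loose, in front of the pipette stand; not to be disturbed. Origin: centre of its underside.
- marker_black: black marker pen, 147 mm long along its y axis, 16 mm thick, lying loose near the front edge; not to be disturbed. Origin: centre of its underside.
Things that resemble listed ones, but are neither listed nor needed, are in the scene too. What is shaped like the white_white but turquoise is not meant.

How it is judged:
By the outcome, as a careful person would: the job done as asked, in the order asked, and still so for the second after the job is handed in, with the robot touching nothing.
It also fails if it takes over 106 s, if anything falls off the work surface, if the arm or the gripper's body presses on something with over 40 N, if the wrist force passes 120 N, or if a joint passes its speed limit or range.

## Working session

There is one attempt and no reset: what is moved stays moved. The work goes in short steps, Python scripts to look and compute and a tool call to move; the robot and the scene stay as the last step left them, time stands still between calls to the robot, and variables do not carry over. Pictures are saved under pics/ and viewed, at most 14 in all, crops included, and the job is handed in when it is done.

Besides the shell and the picture viewer there is one more tool, called after "Request:" by a JSON object that holds its "fn" and its "kwargs". carry_out: Moves the arm, as the interface text tells. Its arguments: {"type":"object","properties":{"motion":{"type":"string"}},"required":["motion"]}

```bash
mkdir -p pics; cat > h.py <<'E'
import sys; sys.path.insert(0,'.')
import numpy as np, cv2
from bench import readout, imaging, robot
def snap(n,f=None):
    s=imaging.snapshot(n)
    if f: cv2.imwrite('pics/'+f,cv2.cvtColor(s['pixels'],cv2.COLOR_RGB2BGR))
    return s
def back(s,u,v,z):
    R=np.array(s['R']);t=np.array(s['t']);c=-R.T@t
    d=R.T@np.array([(u-s['cx'])/s['fx'],(v-s['cy'])/s['fy'],1])
    return c+d*(z-c[2])/d[2]
def proj(s,X):
    p=(np.array(s['R'])@np.atleast_2d(X).T).T+np.array(s['t'])
    return np.c_[p[:,0]/p[:,2]*s['fx']+s['cx'],p[:,1]/p[:,2]*s['fy']+s['cy']]
E
python3 - <<'E'
from h import *
for n in('top','scene'):
    s=snap(n,n+'1.png'); print(n,-np.array(s['R']).T@s['t'],s['fx'],s['cx'],s['cy']);print(np.array(s['R']).round(3))
o=readout.get_obs();print(o,robot.hold_point_z)
E
```

```text
top [ 0.34815324 -0.15528085  1.20505592] 428.48573247176273 318.7635522536938 207.85957798698036
[[-0.011 -1.    -0.001]
 [-0.987  0.011 -0.159]
 [ 0.159 -0.001 -0.987]]
scene [-0.57451395 -0.72790099  0.7677056 ] 519.0919592617228 327.673826463747 187.5865561784274
[[ 0.449 -0.894 -0.01 ]
 [-0.455 -0.219 -0.863]
 [ 0.769  0.392 -0.505]]
{'time': 0.1, 'joint_positions': array([ 1.00891570e+00,  8.79053859e-02,  1.37208358e+00,  1.79697249e-05,
        1.68361494e+00, -1.03080565e-01]), 'qvel': array([-1.84686732e-04, -1.71538019e-03, -3.67675263e-03, -9.18202420e-04,
       -2.85728330e-05, -2.92146687e-05]), 'joint_torque': array([ 1.85501929e-03, -3.41254485e+01, -3.03300691e+01,  7.20363040e-02,
        3.05005792e-02, -9.20034063e-05]), 'tool_pos': array([0.24328017, 0.49266924, 0.18171791]), 'ee_rot': array([-3.13959391e+00, -2.24719025e-04,  2.68279437e+00]), 'wrist_force': array([-0.42711567, -0.56302143,  0.32339498]), 'wrist_torque': array([-0.00441784, -0.00413875,  0.0344887 ]), 'finger_force': 0.0, 'width': 0.0939643400667251} 0.0188
```

View pics/top1.png

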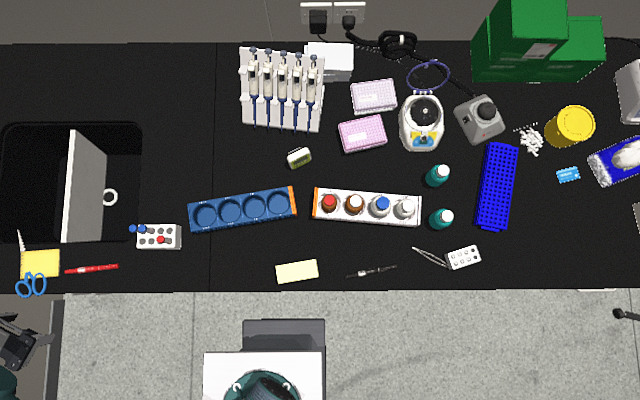

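View pics/scene1.png

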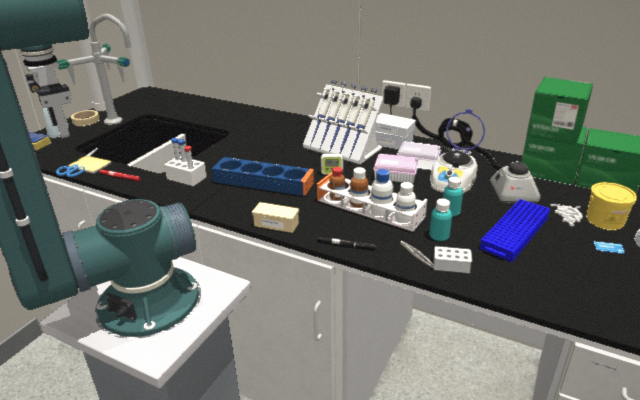

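The top view shows the rack's orange end at (315,204) with red, amber/white, blue and white caps running right. The block's orange end is at (293,200), with its wells running left, so the block is turned about 180°. The timer is at (299,158), the box at (297,271) and the marker at (370,271).

```bash
python3 - <<'E'
import cv2,numpy as np
a=cv2.imread('pics/top1.png')[140:240,180:430]; b=cv2.imread('pics/scene1.png')[145:240,200:440]
f=lambda i:cv2.resize(i,None,fx=3,fy=3,interpolation=cv2.INTER_CUBIC)
a=f(a);b=f(b);b=cv2.copyMakeBorder(b,0,0,0,a.shape[1]-b.shape[1],cv2.BORDER_CONSTANT)
cv2.imwrite('pics/crop1.png',np.vstack([a,b]))
E
```

```text
(no output)
```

View pics/crop1.png

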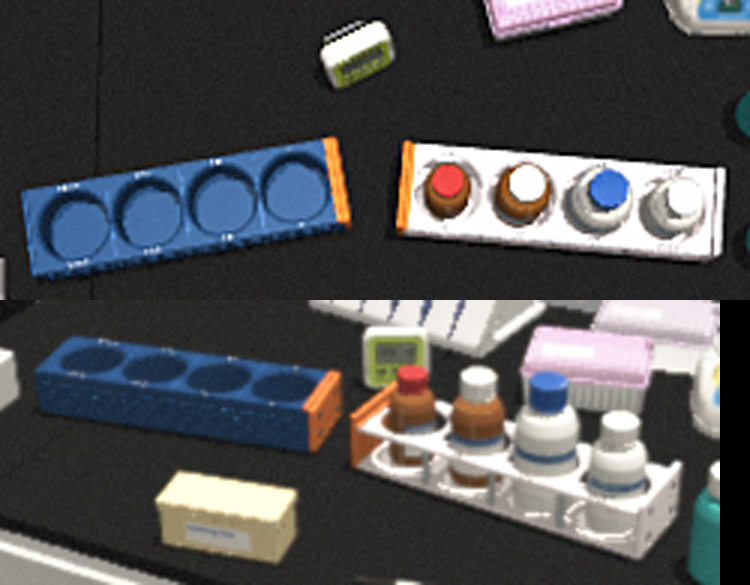

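```bash
cat > fit.py <<'E'
from h import *
from scipy.optimize import minimize
S={n:snap(n) for n in('top','scene')}
K=4
def mask(n):
    h=cv2.cvtColor(S[n]['pixels'],cv2.COLOR_RGB2HSV); H,s,v=h[...,0].astype(int),h[...,1],h[...,2]
    m=((H>98)&(H<120)&(s>110)&(v>35))|((H>5)&(H<20)&(s>170)&(v>120))
    r=np.zeros_like(m); 
    if n=='top': r[180:236,183:300]=1
    else: r[150:200,205:316]=1
    m=(m&r).astype(np.uint8)
    m=cv2.morphologyEx(m,cv2.MORPH_CLOSE,np.ones((5,5)))
    c,_=cv2.findContours(m,0,2); c=max(c,key=cv2.contourArea)
    o=np.zeros_like(m); cv2.drawContours(o,[c],-1,1,-1); return o.astype(float)
M={n:mask(n) for n in S}
box=np.array([[x,y,z] for x in(-.04,.04) for y in(-.146,.146) for z in(0,.049)])
def rend(n,p):
    c,s=np.cos(p[2]),np.sin(p[2])
    X=box@np.array([[c,-s,0],[s,c,0],[0,0,1]]).T+[p[0],p[1],0]
    q=((proj(S[n],X)+.5)*K*16).astype(np.int32)
    im=np.zeros((400*K,640*K),np.uint8); cv2.fillConvexPoly(im,cv2.convexHull(q),255,shift=4)
    return cv2.resize(im,(640,400),interpolation=cv2.INTER_AREA)/255.
for ns in(['top'],['scene'],['top','scene']):
    f=lambda p:sum(np.abs(rend(n,p*[1,1,1])-M[n]).sum() for n in ns)
    c0=back(S['top'],242,208,.049)
    r=min((minimize(f,[c0[0],c0[1],a],method='Nelder-Mead',options=dict(initial_simplex=np.array([[c0[0],c0[1],a]]+[[c0[0]+.02*(i==0),c0[1]+.02*(i==1),a+.1*(i==2)] for i in range(3)]),xatol=1e-5,fatol=.01)) for a in(-.15,0,.15)),key=lambda r:r.fun)
    print(ns,r.x,r.fun,[M[n].sum() for n in ns])
E
cat > caps.py <<'E'
from h import *
from scipy.optimize import least_squares
# approx cap top centres px; refine: caps triangulated
E
python3 fit.py; python3 - <<'E'
from h import *
S={n:snap(n) for n in('top','scene')}
ht=[.098,.113,.128,.108]
top=[(446,178),(527,184),(609,187),(684,196)]; sc=[(413,374),(480,376),(550,379),(622,418)]
for h,a,b in zip(ht,top,sc):
    print(back(S['top'],180+a[0]/3,140+a[1]/3,h)[:2].round(4),back(S['scene'],200+b[0]/3,145+(b[1]-300)/3,h)[:2].round(4))
# rack end-plate corners z=.059 : orange outer far/near, white outer far/near
for u,v,z in((403,142,.059),(396,229,.059),(725,169,.059),(720,258,.059)): print(back(S['top'],180+u/3,140+v/3,z)[:2].round(4))
for n,u,v,z,n2 in(('box',297,271,.046,0),('timer',299,158,.04,0)): print(n,back(S['top'],u,v,z)[:2].round(3))
E
```

```text
['top'] [0.53647878 0.05683244 0.16326347] 90.34117647058824 [np.float64(3353.0)]
['scene'] [0.53897352 0.05706775 0.15650274] 142.58039215686273 [np.float64(2638.0)]
['top', 'scene'] [0.53670156 0.05693881 0.16356576] 250.7607843137255 [np.float64(3353.0), np.float64(2638.0)]
[ 0.5489 -0.1823] [ 0.5431 -0.19  ]
[ 0.5401 -0.2517] [ 0.5403 -0.2569]
[ 0.5342 -0.32  ] [ 0.5357 -0.3239]
[ 0.529  -0.3877] [ 0.5323 -0.3912]
[ 0.5897 -0.1446]
[ 0.5098 -0.1376]
[ 0.5615 -0.4363]
[ 0.4804 -0.4279]
box [ 0.364 -0.096]
timer [ 0.678 -0.102]
```

```bash
rm caps.py; cat > plan.py <<'E'
from h import *
from scipy.spatial.transform import Rotation as Ro
def plan(x,y,z,yaw=None):
    o=readout.get_obs(); R=Ro.from_euler('xyz',o['ee_rot'])
    T=R if yaw is None else Ro.from_euler('xyz',[np.pi,0,yaw])
    d=np.array([x,y,z])-o['tool_pos']
    print('t%.1f'%o['time'],'pos',o['tool_pos'].round(4),'yaw %.3f'%o['ee_rot'][2])
    print('turn first share',((R.inv()*T).as_rotvec(degrees=True)/120).round(4),'then shift share',(T.inv().apply(d)/.2).round(4),'rows>=%.1f'%(np.linalg.norm(d)/.0625))
if __name__=='__main__': plan(*map(float,sys.argv[1:]))
E
python3 - <<'E'
from h import *
from scipy.optimize import minimize
a=np.linspace(0,2*np.pi,40)
def cap(p,r,z0,z1): return np.array([[p[0]+r*np.cos(t),p[1]+r*np.sin(t),z] for t in a for z in(z0,z1)])
for n in('top','scene'):
  s=snap(n);h=cv2.cvtColor(s['pixels'],cv2.COLOR_RGB2HSV);H,Sa,V=[h[...,i].astype(int) for i in range(3)]
  for nm,g,r,z0,z1 in(('red',(.546,-.185),.0145,.082,.098),('blue',(.534,-.321),.017,.106,.128)):
    m=(((H<5)|(H>172))&(Sa>150)&(V>110)) if nm=='red' else ((H>100)&(H<120)&(Sa>120)&(V>90))
    u,v=proj(s,[*g,z1])[0].astype(int); w=np.zeros_like(m); w[v-9:v+14,u-11:u+12]=1; m=(m&w).astype(float)
    def f(p):
      q=((proj(s,cap(p,r,z0,z1))+.5)*128).astype(np.int32); im=np.zeros((3200,5120),np.uint8)
      cv2.fillConvexPoly(im,cv2.convexHull(q),255,shift=4); return np.abs(cv2.resize(im,(640,400),interpolation=cv2.INTER_AREA)/255.-m).sum()
    R=minimize(f,g,method='Nelder-Mead',options=dict(initial_simplex=[g,(g[0]+.008,g[1]),(g[0],g[1]+.008)],xatol=1e-4,fatol=.05))
    print(n,nm,R.x.round(4),R.fun.round(1),m.sum())
E
python3 plan.py .546 -.185 .22 1.472
```

```text
top red [ 0.5491 -0.1832] 17.4 89.0
top blue [ 0.5346 -0.3198] 43.1 119.0
scene red [ 0.5471 -0.1849] 23.6 75.0
scene blue [ 0.534 -0.322] 36.7 131.0
t0.4 pos [0.2435 0.493  0.1826] yaw 2.683
turn first share [-2.000e-04  1.000e-04  5.781e-01] then shift share [-3.2245  1.8393 -0.1871] rows>=11.9
```

Request:
{"fn": "carry_out", "kwargs": {"motion": "0 0 -0.03 0 0 0.0826 1;0 0 -0.03 0 0 0.0826 1;0 0 -0.03 0 0 0.0826 1;0 0 -0.03 0 0 0.0826 1;0 0 -0.03 0 0 0.0826 1;0 0 -0.03 0 0 0.0826 1;0 0 0 0 0 0.0826 1"}}

```text
time: 1.27
tool_pos: [0.2438, 0.4934, 0.2195]
ee_rot: [3.141, -0.001, 1.466]
wrist_force: [-0.4, -0.2, -0.3]
width: 0.0941
finger_force: 0.0
```

Request:
{"fn": "carry_out", "kwargs": {"motion": "-0.26 0.15 0 0 0 0 1;-0.26 0.15 0 0 0 0 1;-0.26 0.15 0 0 0 0 1;-0.26 0.15 0 0 0 0 1;-0.26 0.15 0 0 0 0 1;-0.26 0.15 0 0 0 0 1;-0.26 0.15 0 0 0 0 1;-0.26 0.15 0 0 0 0 1;-0.26 0.15 0 0 0 0 1;-0.26 0.15 0 0 0 0 1;-0.26 0.15 0 0 0 0 1"}}

```text
time: 2.65
tool_pos: [0.516, -0.1106, 0.219]
ee_rot: [3.141, -0.0, 1.472]
wrist_force: [1.5, 0.7, 0.2]
width: 0.0939
finger_force: 0.0
```

```bash
python3 plan.py .548 -.184 .084 1.472
```

```text
t2.6 pos [ 0.516  -0.1106  0.219 ] yaw 1.472
turn first share [ 0.0004 -0.0001 -0.0002] then shift share [-0.3493  0.1952  0.6751] rows>=2.5
```

Request:
{"fn": "carry_out", "kwargs": {"motion": "-0.175 0.1 0 0 0 0 1;-0.175 0.095 0 0 0 0 1;0 0 0.2 0 0 0 1;0 0 0.2 0 0 0 1;0 0 0.15 0 0 0 1;0 0 0.08 0 0 0 1;0 0 0.045 0 0 0 1;0 0 0 0 0 0 1"}}

```text
time: 3.65
tool_pos: [0.5476, -0.1823, 0.0841]
ee_rot: [3.141, 0.0, 1.472]
wrist_force: [-1.1, 0.2, -0.2]
width: 0.0941
finger_force: 0.0
```

```bash
python3 plan.py .548 -.184 .084 1.472; python3 -c "
from h import *
a=snap('top')['pixels'][140:240,230:380];b=snap('scene')['pixels'][110:240,270:430]
f=lambda i:cv2.resize(i[...,::-1],(600,400) if i is a else (492,400),interpolation=cv2.INTER_CUBIC)
b=cv2.resize(b[...,::-1],(369,300),interpolation=2);a=cv2.resize(a[...,::-1],(430,300),interpolation=2)
cv2.imwrite('pics/g1.png',np.hstack([a,b]))"
```

```text
t3.6 pos [ 0.5476 -0.1823  0.0841] yaw 1.472
turn first share [ 0.0003  0.     -0.0001] then shift share [-0.0085  0.0029  0.0007] rows>=0.0
```

View pics/g1.png

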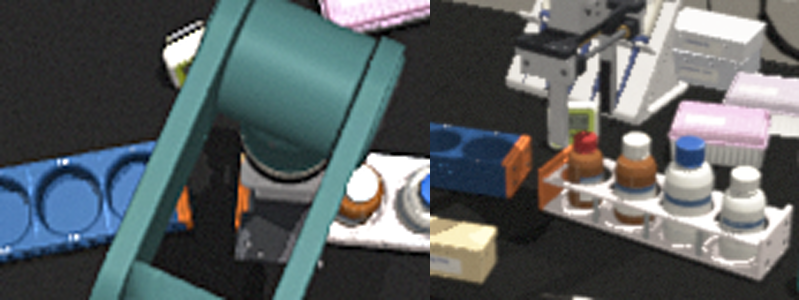

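The picture shows the near finger just left of the red cap (587,140) and the far finger behind it, with the cap between them. Closing now.

Request:
{"fn": "carry_out", "kwargs": {"motion": "-0.008 0 0 0 0 0 0;0 0 0 0 0 0 0;0 0 0 0 0 0 0;0 0 0 0 0 0 0;0 0 0 0 0 0 0;0 0 0 0 0 0 0"}}

```text
time: 4.5
tool_pos: [0.5472, -0.1837, 0.0837]
ee_rot: [-3.142, -0.0, 1.472]
wrist_force: [-0.9, 0.1, 0.5]
width: 0.0371
finger_force: 0.0
```

Request:
{"fn": "carry_out", "kwargs": {"motion": "0 0 0 0 0 0 0;0 0 0 0 0 0 0;0 0 0 0 0 0 0"}}

```text
time: 4.88
tool_pos: [0.5472, -0.1838, 0.0838]
ee_rot: [3.142, -0.0, 1.472]
wrist_force: [-0.5, -1.7, 0.1]
width: 0.0073
finger_force: 0.0
```

```bash
python3 -c "
from h import *
o=readout.get_obs();print(o['width'],o['finger_force'],o['wrist_force'])
s=snap('scene');print(proj(s,[o['tool_pos'],o['tool_pos']+[0,0,.1]]))
b=s['pixels'][100:220,270:430]
cv2.imwrite('pics/g2.png',cv2.resize(b[...,::-1],(800,600),interpolation=2))"
```

```text
0.007338370737769996 0.0 [-0.47977261 -1.65551411  0.13941195]
[[336.2677543  173.13736577]
 [336.21128673 139.92278539]]
```

View pics/g2.png

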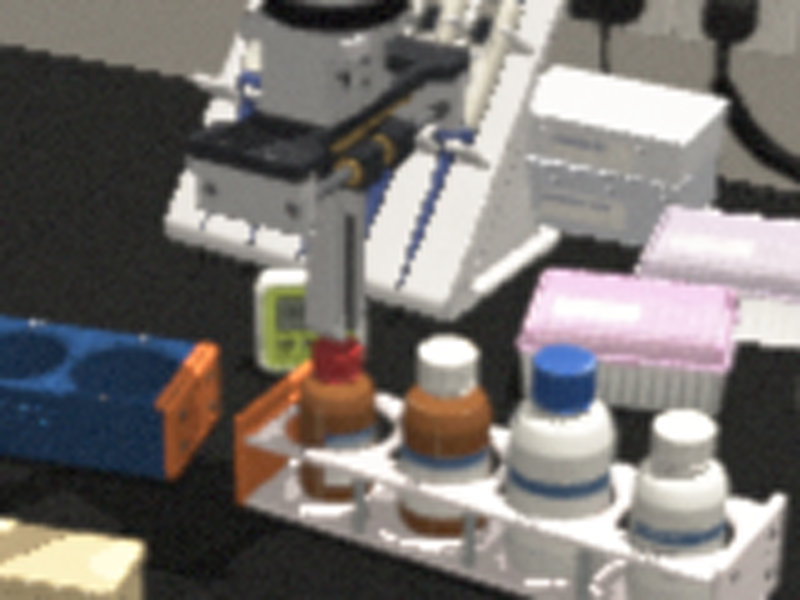

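Request:
{"fn": "carry_out", "kwargs": {"motion": "0 0 -0.15 0 0 0 0;0 0 -0.15 0 0 0 0;0 0 0 0 0 0 0"}}

```text
time: 5.3
tool_pos: [0.549, -0.1846, 0.1469]
ee_rot: [3.135, 0.002, 1.472]
wrist_force: [-0.2, -0.5, 0.3]
width: 0.0003
finger_force: 0.0
```

```bash
python3 -c "
from h import *
o=readout.get_obs();print(o['width'],o['finger_force'],o['tool_pos'])
s=snap('scene');p=proj(s,o['tool_pos'])[0];print(p)
b=s['pixels'][90:190,290:390]
i=cv2.resize(b[...,::-1],(600,600),interpolation=2)
cv2.circle(i,(int((p[0]-289.5)*6),int((p[1]-89.5)*6)),4,(0,255,255),1)
cv2.imwrite('pics/g3.png',i)"
```

```text
0.0003144013261806402 0.0 [ 0.54896288 -0.18457167  0.14689072]
[336.79046185 152.24927457]
```

View pics/g3.png

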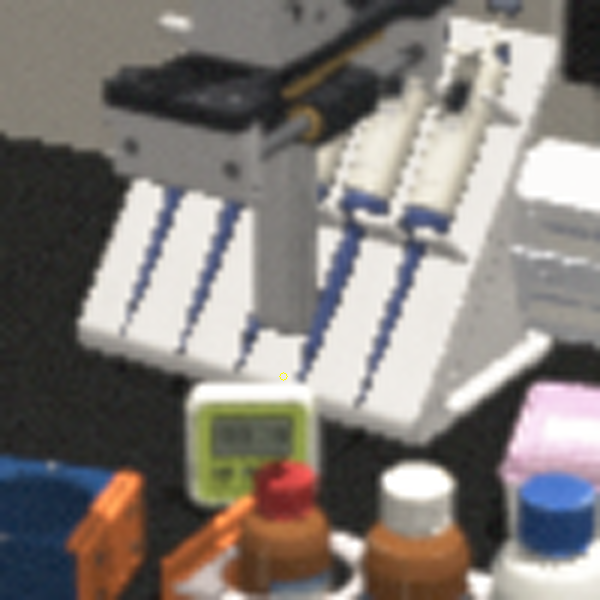

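```bash
python3 -c "
from h import *
o=readout.get_obs();print(o['tool_pos'],o['ee_rot'])
s=snap('scene','scene2.png')
def mk(im,P,u0,v0,w,h,k=6):
    i=cv2.resize(im[v0:v0+h,u0:u0+w],None,fx=k,fy=k,interpolation=2)
    for q in P:
        p=proj(s,q)[0]; cv2.circle(i,(int((p[0]-u0+.5)*k),int((p[1]-v0+.5)*k)),4,(0,255,255),1)
    return i
P=o['tool_pos']; a=mk(cv2.imread('pics/scene2.png'),[P,P+[0,0,.019],P+[0,0,.038],P+[0,0,.097]],300,90,65,100)
P0=np.array([.2433,.4927,.1817]); y=np.array([np.sin(2.683),-np.cos(2.683),0])*.047
b=mk(cv2.imread('pics/scene1.png'),[P0+y,P0-y,P0+y+[0,0,.019],P0-y+[0,0,.019]],20,30,65,100)
cv2.imwrite('pics/g4.png',np.hstack([a,b]))"
```

```text
[ 0.54782969 -0.18405954  0.14463745] [3.13918640e+00 7.34582213e-04 1.47184422e+00]
```

View pics/g4.png

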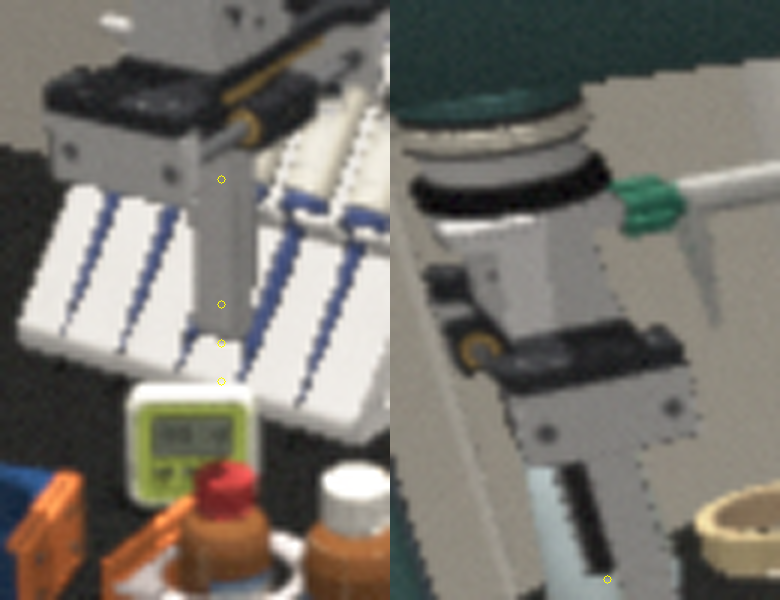

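The left panel shows the shut finger tips at about (221,335), roughly 20 mm above the reported TCP. That explains why the fingers closed above the cap. I'll go lower.

Request:
{"fn": "carry_out", "kwargs": {"motion": "0 0 0 0 0 0 0.7;0 0 0 0 0 0 0.7;0 0 0 0 0 0 0.7;0 0 0 0 0 0 0.7;0 0 0 0 0 0 0.7;0 0 0 0 0 0 0.7;0 0 0.15 0 0 0 0.7;0 0 0.15 0 0 0 0.7;0 0 0.05 0 0 0 0.7;0 0 0.04 0 0 0 0.7;0 0 0 0 0 0 0.7"}}

```text
time: 6.78
tool_pos: [0.5474, -0.1839, 0.0661]
ee_rot: [3.141, 0.0, 1.472]
wrist_force: [-0.6, -1.0, 1.3]
width: 0.0653
finger_force: 0.0
```

Request:
{"fn": "carry_out", "kwargs": {"motion": "0 0 0 0 0 0 0;0 0 0 0 0 0 0;0 0 0 0 0 0 0;0 0 0 0 0 0 0;0 0 0 0 0 0 0;0 0 0 0 0 0 0"}}

```text
time: 7.52
tool_pos: [0.5475, -0.1838, 0.066]
ee_rot: [3.141, 0.0, 1.472]
wrist_force: [-0.7, 0.3, 1.8]
width: 0.0279
finger_force: 30.0
```

Request:
{"fn": "carry_out", "kwargs": {"motion": "0 0 -0.05 0 0 0 0;0 0 -0.15 0 0 0 0;0 0 -0.15 0 0 0 0;0 0 -0.15 0 0 0 0;0 0 0 0 0 0 0"}}

```text
time: 8.15
tool_pos: [0.5487, -0.1845, 0.1691]
ee_rot: [3.136, 0.002, 1.472]
wrist_force: [-0.5, 0.7, -0.6]
width: 0.0276
finger_force: 30.0
```

```bash
python3 plan.py .5534 -.0437 .069 1.733
```

```text
t8.2 pos [ 0.5487 -0.1845  0.1691] yaw 1.472
turn first share [ 0.0027  0.0013 -0.1247] then shift share [0.6908 0.1368 0.5006] rows>=2.8
```

Request:
{"fn": "carry_out", "kwargs": {"motion": "0 0 0 0 0 -0.0625 0;0 0 0 0 0 -0.0625 0;0.14 0.03 0 0 0 0 0;0.2 0.04 0 0 0 0 0;0.2 0.04 0 0 0 0 0;0.15 0.03 0 0 0 0 0;0 0 0 0 0 0 0;0 0 0 0 0 0 0"}}

```text
time: 9.15
tool_pos: [0.5518, -0.0436, 0.1645]
ee_rot: [-3.139, 0.0, 1.733]
wrist_force: [0.2, 0.6, -2.2]
width: 0.0279
finger_force: 30.0
```

```bash
python3 plan.py .5534 -.0437 .069 1.733; python3 -c "
from h import *
b=snap('scene')['pixels'][110:230,200:360]
a=snap('top')['pixels'][150:240,240:360]
a=cv2.resize(a[...,::-1],(400,300),interpolation=2);b=cv2.resize(b[...,::-1],(400,300),interpolation=2)
cv2.imwrite('pics/g5.png',np.hstack([a,b]))"
```

```text
t9.2 pos [ 0.5518 -0.0436  0.1645] yaw 1.733
turn first share [-0.001   0.      0.0002] then shift share [-0.0017  0.0077  0.4776] rows>=1.5
```

View pics/g5.png

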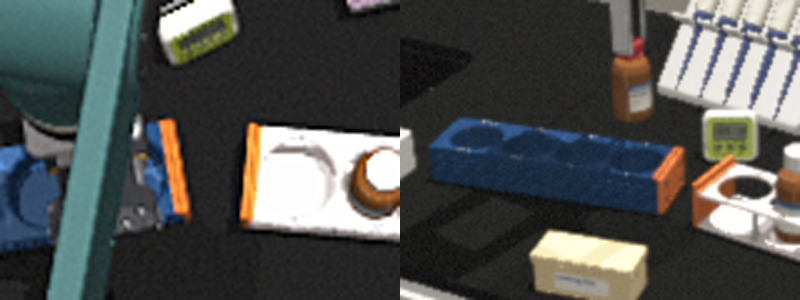

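The right panel shows the red-capped bottle upright above well 1 (635,160), and rack place 1 is empty.

Request:
{"fn": "carry_out", "kwargs": {"motion": "0 0.008 0.15 0 0 0 0;0 0 0.15 0 0 0 0;0 0 0.1 0 0 0 0;0 0 0.05 0 0 0 0;0 0 0.022 0 0 0 0;0 0 0 0 0 0 0;0 0 0 0 0 0 0"}}

```text
time: 10.12
tool_pos: [0.5548, -0.043, 0.0725]
ee_rot: [3.14, 0.001, 1.734]
wrist_force: [-0.5, -0.5, -1.0]
width: 0.0281
finger_force: 30.0
```

Request:
{"fn": "carry_out", "kwargs": {"motion": "0 -0.004 0.012 0 0 0 0;0 0 0 0 0 0 0"}}

```text
time: 10.38
tool_pos: [0.5532, -0.0429, 0.069]
ee_rot: [3.141, -0.0, 1.734]
wrist_force: [-0.0, 0.8, -1.9]
width: 0.0279
finger_force: 30.0
```

Request:
{"fn": "carry_out", "kwargs": {"motion": "0 0 0.004 0 0 0 0;0 0 0 0 0 0 0.65;0 0 0 0 0 0 0.65;0 0 0 0 0 0 0.65;0 0 0 0 0 0 0.65;0 0 -0.05 0 0 0 0.65;0 0 -0.2 0 0 0 0.65;0 0 -0.2 0 0 0 0.65;0 0 -0.2 0 0 0 0.65;0 0 0 0 0 0 0.65"}}

```text
time: 11.62
tool_pos: [0.5556, -0.0433, 0.2036]
ee_rot: [3.132, 0.003, 1.734]
wrist_force: [1.0, 0.7, 0.2]
width: 0.0611
finger_force: 0.0
```

```bash
python3 plan.py .540 -.2525 .077 1.472; python3 -c "
from h import *
s=snap('scene');h=cv2.cvtColor(s['pixels'],cv2.COLOR_RGB2HSV)
m=((h[...,0]<5)|(h[...,0]>172))&(h[...,1]>150)&(h[...,2]>110);m[:140]=0;m[:,:200]=0;m[200:]=0;m[:,400:]=0
v,u=np.nonzero(m);print(u.mean(),v.mean(),len(u),proj(s,[.5534,-.0437,.093]))"
```

```text
t11.6 pos [ 0.5556 -0.0433  0.2036] yaw 1.734
turn first share [0.0046 0.0009 0.1249] then shift share [-1.0485  0.0256  0.6329] rows>=3.9
293.46153846153845 158.7846153846154 65 [[292.87571153 159.10096348]]
```

Request:
{"fn": "carry_out", "kwargs": {"motion": "0 0 0 0 0 0.0625 0.65;0 0 0 0 0 0.0624 0.65;-0.18 0.005 0 0 0 0 0.65;-0.26 0.01 0 0 0 0 0.65;-0.26 0.01 0 0 0 0 0.65;-0.2 0.008 0 0 0 0 0.65;-0.149 0.005 0 0 0 0 0.65;0 0 0.2 0 0 0 0.65;0 0 0.2 0 0 0 0.65;0 0 0.11 0 0 0 0.65;0 0 0 0 0 0 0.65"}}

```text
time: 13.05
tool_pos: [0.5374, -0.251, 0.0915]
ee_rot: [-3.134, -0.004, 1.472]
wrist_force: [-0.0, 0.7, 0.1]
width: 0.0608
finger_force: 0.0
```

```bash
python3 plan.py .540 -.2525 .078 1.472
```

```text
t13.1 pos [ 0.5374 -0.251   0.0915] yaw 1.472
turn first share [-0.0039 -0.0018 -0.0001] then shift share [-0.0062  0.0136  0.0676] rows>=0.2
```

Request:
{"fn": "carry_out", "kwargs": {"motion": "-0.005 0.004 0.055 0 0 0 0.65;0 0 0 0 0 0 0.65;0 0 0 0 0 0 0.65"}}

```text
time: 13.42
tool_pos: [0.5413, -0.2538, 0.086]
ee_rot: [3.14, 0.001, 1.472]
wrist_force: [0.9, -0.3, 0.1]
width: 0.0609
finger_force: 0.0
```

```bash
python3 plan.py .540 -.2525 .078 1.472
```

```text
t13.4 pos [ 0.5413 -0.2538  0.086 ] yaw 1.472
turn first share [0.0006 0.0003 0.0001] then shift share [ 0.0057 -0.0069  0.0402] rows>=0.1
```

Request:
{"fn": "carry_out", "kwargs": {"motion": "0.005 0 0.04 0 0 0 0.65;0 0 0 0 0 0 0.65;0 0 0 0 0 0 0;0 0 0 0 0 0 0;0 0 0 0 0 0 0;0 0 0 0 0 0 0;0 0 0 0 0 0 0"}}

```text
time: 14.3
tool_pos: [0.5412, -0.2526, 0.0774]
ee_rot: [3.141, 0.0, 1.472]
wrist_force: [0.2, -0.7, 0.2]
width: 0.0306
finger_force: 30.0
```

Request:
{"fn": "carry_out", "kwargs": {"motion": "0 0 -0.05 0 0 0 0;0 0 -0.2 0 0 0 0;0 0 -0.25 0 0 0 0;0 0 -0.2 0 0 0 0;0 0 -0.05 0 0 -0.0625 0;0 0 0 0 0 -0.0625 0;0 0 0 0 0 0 0;0 0 0 0 0 0 0"}}

```text
time: 15.3
tool_pos: [0.5407, -0.2525, 0.2269]
ee_rot: [-3.141, -0.001, 1.732]
wrist_force: [0.2, -0.2, -1.1]
width: 0.0306
finger_force: 30.0
```

```bash
python3 plan.py .5425 .0234 .0805 1.733
```

```text
t15.3 pos [ 0.5407 -0.2525  0.2269] yaw 1.732
turn first share [-0.0003 -0.0003 -0.0005] then shift share [1.3598 0.2317 0.7321] rows>=5.0
```

Request:
{"fn": "carry_out", "kwargs": {"motion": "0.18 0.032 0 0 0 0 0;0.26 0.044 0 0 0 0 0;0.26 0.044 0 0 0 0 0;0.26 0.044 0 0 0 0 0;0.22 0.038 0 0 0 0 0;0.18 0.03 0 0 0 0 0;0 0 0 0 0 0 0;0 0 0 0 0 0 0;0 0 0.2 0 0 0 0;0 0 0.2 0 0 0 0;0 0 0 0 0 0 0;0 0 0 0 0 0 0"}}

```text
time: 16.8
tool_pos: [0.5435, 0.0225, 0.1488]
ee_rot: [3.139, 0.001, 1.732]
wrist_force: [0.4, -0.3, -0.9]
width: 0.0306
finger_force: 30.0
```

```bash
python3 plan.py .5425 .0234 .0805 1.733
```

```text
t16.8 pos [0.5435 0.0225 0.1488] yaw 1.732
turn first share [ 0.0011  0.0003 -0.0003] then shift share [ 0.0053 -0.004   0.3417] rows>=1.1
```

Request:
{"fn": "carry_out", "kwargs": {"motion": "0.005 0 0.1 0 0 0 0;0 0 0.1 0 0 0 0;0 0 0.08 0 0 0 0;0 0 0.04 0 0 0 0;0 0 0.015 0 0 0 0;0 0 0 0 0 0 0;0 0 0 0 0 0 0;0 0 0 0 0 0 0"}}

```text
time: 17.8
tool_pos: [0.5427, 0.0244, 0.0806]
ee_rot: [3.141, 0.0, 1.734]
wrist_force: [-0.3, -0.1, -1.1]
width: 0.0309
finger_force: 30.0
```

Request:
{"fn": "carry_out", "kwargs": {"motion": "0 0 0.002 0 0 0 0;0 0 0 0 0 0 0.65;0 0 0 0 0 0 0.65;0 0 0 0 0 0 0.65;0 0 0 0 0 0 0.65;0 0 -0.05 0 0 0 0.65;0 0 -0.2 0 0 0 0.65;0 0 -0.2 0 0 0 0.65;0 0 -0.15 0 0 0.0625 0.65;0 0 0 0 0 0.0624 0.65;0 0 0 0 0 0 0.65;0 0 0 0 0 0 0.65"}}

```text
time: 19.3
tool_pos: [0.5421, 0.0244, 0.1995]
ee_rot: [-3.141, -0.0, 1.474]
wrist_force: [-0.8, -0.3, 0.7]
width: 0.0607
finger_force: 0.0
```

```bash
python3 plan.py .534 -.321 .090 1.472; python3 -c "
from h import *
b=snap('scene')['pixels'][130:220,200:440]
cv2.imwrite('pics/g6.png',cv2.resize(b[...,::-1],None,fx=3.3,fy=3.3,interpolation=2))"
```

```text
t19.3 pos [0.5421 0.0244 0.1995] yaw 1.474
turn first share [-0.0004 -0.      0.001 ] then shift share [-1.7225  0.13    0.5473] rows>=5.8
```

View pics/g6.png

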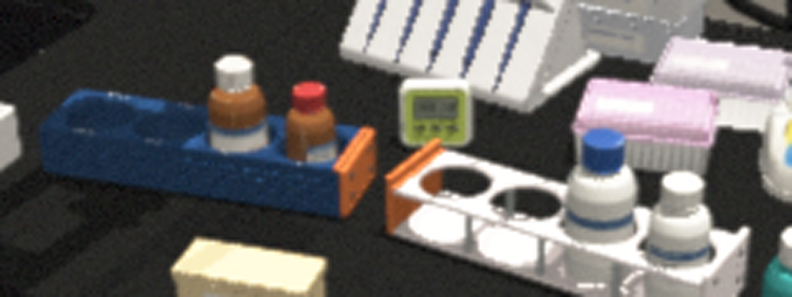

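The scene shows the red-capped bottle in well 1 (308,120) and the amber/white bottle in well 2 (236,105), both upright. Next is the blue-capped bottle.

Request:
{"fn": "carry_out", "kwargs": {"motion": "-0.172 0.013 0 0 0 0 0.65;-0.26 0.02 0 0 0 0 0.65;-0.27 0.02 0 0 0 0 0.65;-0.27 0.02 0 0 0 0 0.65;-0.27 0.02 0 0 0 0 0.65;-0.26 0.02 0 0 0 0 0.65;-0.22 0.017 0 0 0 0 0.65;0 0 0 0 0 0 0.65;0 0 0 0 0 0 0.65;0 0 0.15 0 0 0 0.65;0 0 0 0 0 0 0.65;0 0 0 0 0 0 0.65"}}

```text
time: 20.85
tool_pos: [0.5348, -0.3199, 0.1707]
ee_rot: [3.141, 0.0, 1.474]
wrist_force: [-0.2, -0.3, 1.8]
width: 0.0607
finger_force: 0.0
```

```bash
python3 plan.py .534 -.321 .090 1.472
```

```text
t20.9 pos [ 0.5348 -0.3199  0.1707] yaw 1.474
turn first share [0.0004 0.0001 0.0009] then shift share [-0.0058 -0.0036  0.4035] rows>=1.3
```

Request:
{"fn": "carry_out", "kwargs": {"motion": "-0.006 0 0.13 0 0 0 0.65;0 0 0.13 0 0 0 0.65;0 0 0.1 0 0 0 0.65;0 0 0.043 0 0 0 0.65;0 0 0 0 0 0 0.65;0 0 0 0 0 0 0.65;0 0 0 0 0 0 0;0 0 0 0 0 0 0;0 0 0 0 0 0 0;0 0 0 0 0 0 0;0 0 0 0 0 0 0"}}

```text
time: 22.22
tool_pos: [0.5345, -0.3222, 0.0894]
ee_rot: [3.141, 0.0, 1.472]
wrist_force: [0.6, -0.7, 1.4]
width: 0.0335
finger_force: 30.0
```

Request:
{"fn": "carry_out", "kwargs": {"motion": "0 0 -0.05 0 0 0 0;0 0 -0.2 0 0 0 0;0 0 -0.25 0 0 0 0;0 0 -0.2 0 0 0 0;0 0 -0.05 0 0 -0.0625 0;0 0 0 0 0 -0.0625 0;0 0 0 0 0 0 0;0 0 0 0 0 0 0"}}

```text
time: 23.22
tool_pos: [0.534, -0.322, 0.2387]
ee_rot: [-3.141, -0.001, 1.732]
wrist_force: [-0.5, -1.2, -0.7]
width: 0.0336
finger_force: 30.0
```

```bash
python3 plan.py .5315 .0906 .0925 1.733
```

```text
t23.2 pos [ 0.534  -0.322   0.2387] yaw 1.732
turn first share [-0.0003 -0.0004 -0.0004] then shift share [2.0379 0.3207 0.7312] rows>=7.0
```

Request:
{"fn": "carry_out", "kwargs": {"motion": "0.19 0.03 0 0 0 0 0;0.26 0.041 0 0 0 0 0;0.27 0.043 0 0 0 0 0;0.28 0.044 0 0 0 0 0;0.28 0.044 0 0 0 0 0;0.28 0.044 0 0 0 0 0;0.27 0.042 0 0 0 0 0;0.208 0.032 0 0 0 0 0;0 0 0 0 0 0 0;0 0 0 0 0 0 0;0 0 0.2 0 0 0 0;0 0 0.18 0 0 0 0"}}

```text
time: 24.72
tool_pos: [0.5315, 0.0888, 0.1625]
ee_rot: [3.141, 0.001, 1.731]
wrist_force: [-0.5, 0.2, -1.2]
width: 0.0333
finger_force: 30.0
```

Request:
{"fn": "carry_out", "kwargs": {"motion": "0 0 0 0 0 0 0;0 0 0 0 0 0 0"}}

```text
time: 24.98
tool_pos: [0.532, 0.0896, 0.1648]
ee_rot: [3.139, 0.0, 1.732]
wrist_force: [0.6, 0.2, -1.1]
width: 0.0335
finger_force: 30.0
```

```bash
python3 plan.py .5315 .0906 .0925 1.733;python3 -c "
from h import *
b=snap('scene')['pixels'][100:210,200:320]
s=snap('top');a=s['pixels'][170:240,180:310]
b=cv2.resize(b[...,::-1],(400,367),interpolation=2);a=cv2.resize(a[...,::-1],(400,215),interpolation=2)
a=cv2.copyMakeBorder(a,0,152,0,0,0)
cv2.imwrite('pics/g7.png',np.hstack([a,b]))"
```

```text
t25.0 pos [0.532  0.0896 0.1648] yaw 1.732
turn first share [ 0.0011  0.0001 -0.0003] then shift share [ 0.0053 -0.0019  0.3614] rows>=1.2
```

View pics/g7.png

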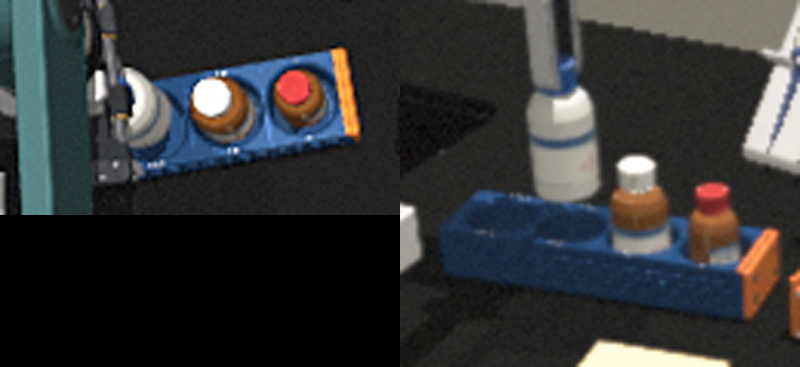

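The blue-capped bottle hangs upright above well 3 (565,225). I'll lower it in stages and watch the force.

Request:
{"fn": "carry_out", "kwargs": {"motion": "0.005 -0.002 0.1 0 0 0 0;0 0 0.06 0 0 0 0;0 0 0.03 0 0 0 0;0 0 0.03 0 0 0 0;0 0 0 0 0 0 0;0 0 0 0 0 0 0"}}

```text
time: 25.82
tool_pos: [0.5303, 0.0913, 0.1188]
ee_rot: [-3.141, -0.0, 1.734]
wrist_force: [-0.6, -1.4, -2.7]
width: 0.0334
finger_force: 30.0
```

Request:
{"fn": "carry_out", "kwargs": {"motion": "0 0 0.03 0 0 0 0;0 0 0.03 0 0 0 0;0 0 0.03 0 0 0 0;0 0 0 0 0 0 0"}}

```text
time: 26.32
tool_pos: [0.53, 0.0914, 0.1001]
ee_rot: [-3.14, -0.0, 1.734]
wrist_force: [-1.3, -1.2, -2.3]
width: 0.0334
finger_force: 30.0
```

Request:
{"fn": "carry_out", "kwargs": {"motion": "0 0.004 0.025 0 0 0 0;0 0 0.013 0 0 0 0;0 0 0 0 0 0 0;0 0 0 0 0 0 0"}}

```text
time: 26.82
tool_pos: [0.5314, 0.0915, 0.0934]
ee_rot: [-3.142, -0.0, 1.734]
wrist_force: [-1.0, -1.1, -3.0]
width: 0.0336
finger_force: 30.0
```

Request:
{"fn": "carry_out", "kwargs": {"motion": "0 0 0.006 0 0 0 0;0 0 0 0 0 0 0;0 0 0 0 0 0 0.65;0 0 0 0 0 0 0.65;0 0 0 0 0 0 0.65;0 0 0 0 0 0 0.65;0 0 -0.05 0 0 0 0.65;0 0 -0.2 0 0 0 0.65;0 0 -0.2 0 0 0 0.65;0 0 -0.1 0 0 0.0625 0.65;0 0 0 0 0 0.062 0.65;0 0 0 0 0 0 0.65"}}

```text
time: 28.32
tool_pos: [0.5317, 0.0916, 0.2034]
ee_rot: [3.14, -0.0, 1.475]
wrist_force: [-0.8, 0.1, -0.5]
width: 0.0611
finger_force: 0.0
```

```bash
python3 plan.py .5295 -.3885 .086 1.472; python3 -c "
from h import *
b=snap('scene')['pixels'][130:220,200:440]
cv2.imwrite('pics/g8.png',cv2.resize(b[...,::-1],None,fx=3.3,fy=3.3,interpolation=2))"
```

```text
t28.3 pos [0.5317 0.0916 0.2034] yaw 1.475
turn first share [ 0.0008 -0.0002  0.0013] then shift share [-2.3897  0.2259  0.5872] rows>=7.9
```

View pics/g8.png

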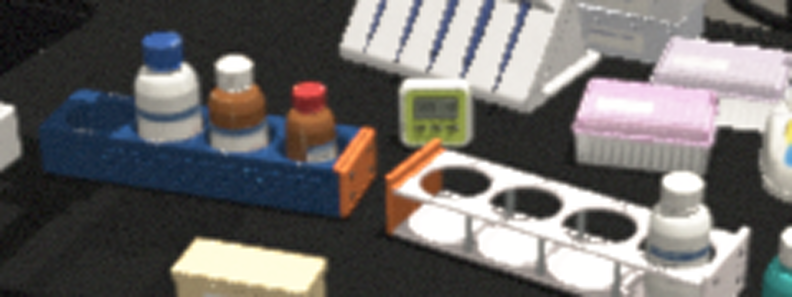

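Three bottles are seated, in the wells at (165,90), (236,105) and (308,120). The white bottle is still at (680,230).

Request:
{"fn": "carry_out", "kwargs": {"motion": "-0.19 0.018 0 0 0 0.0013 0.65;-0.27 0.026 0 0 0 0 0.65;-0.28 0.026 0 0 0 0 0.65;-0.28 0.026 0 0 0 0 0.65;-0.28 0.026 0 0 0 0 0.65;-0.28 0.026 0 0 0 0 0.65;-0.28 0.026 0 0 0 0 0.65;-0.28 0.026 0 0 0 0 0.65;-0.25 0.026 0 0 0 0 0.65;0 0 0 0 0 0 0.65;0 0 0 0 0 0 0.65;0 0 0.2 0 0 0 0.65"}}

```text
time: 29.88
tool_pos: [0.5311, -0.3887, 0.1671]
ee_rot: [3.133, 0.005, 1.473]
wrist_force: [-0.3, -1.0, 0.2]
width: 0.0613
finger_force: 0.0
```

Request:
{"fn": "carry_out", "kwargs": {"motion": "0 0 0.15 0 0 0 0.65;0 0 0 0 0 0 0.65;0 0 0 0 0 0 0.65"}}

```text
time: 30.25
tool_pos: [0.5295, -0.3879, 0.1343]
ee_rot: [3.139, 0.001, 1.472]
wrist_force: [0.0, 0.4, -0.1]
width: 0.0608
finger_force: 0.0
```

```bash
python3 plan.py .530 -.3885 .074 1.472
```

```text
t30.2 pos [ 0.5295 -0.3879  0.1343] yaw 1.472
turn first share [0.001  0.0006 0.0002] then shift share [-0.0025  0.0025  0.3016] rows>=1.0
```

Request:
{"fn": "carry_out", "kwargs": {"motion": "0 0 0.12 0 0 0 0.65;0 0 0.1 0 0 0 0.65;0 0 0.06 0 0 0 0.65;0 0 0.02 0 0 0 0.65;0 0 0 0 0 0 0.65;0 0 0 0 0 0 0.65;0 0 0 0 0 0 0;0 0 0 0 0 0 0;0 0 0 0 0 0 0;0 0 0 0 0 0 0;0 0 0 0 0 0 0"}}

```text
time: 31.62
tool_pos: [0.5288, -0.3887, 0.0725]
ee_rot: [3.141, 0.0, 1.471]
wrist_force: [0.8, -0.1, -0.3]
width: 0.0307
finger_force: 30.0
```

Request:
{"fn": "carry_out", "kwargs": {"motion": "0 0 -0.05 0 0 0 0;0 0 -0.2 0 0 0 0;0 0 -0.25 0 0 0 0;0 0 -0.25 0 0 0 0;0 0 -0.1 0 0 -0.0625 0;0 0 0 0 0 -0.0625 0;0 0 0 0 0 0 0;0 0 0 0 0 0 0"}}

```text
time: 32.62
tool_pos: [0.5284, -0.3884, 0.2418]
ee_rot: [-3.141, -0.001, 1.731]
wrist_force: [0.4, 0.3, -1.2]
width: 0.0311
finger_force: 30.0
```

```bash
python3 plan.py .5206 .1577 .077 1.733
```

```text
t32.6 pos [ 0.5284 -0.3884  0.2418] yaw 1.731
turn first share [-0.0004 -0.0005 -0.0012] then shift share [2.7011 0.4026 0.8239] rows>=9.1
```

Request:
{"fn": "carry_out", "kwargs": {"motion": "0.2 0.03 0 0 0 0 0;0.27 0.04 0 0 0 0 0;0.28 0.042 0 0 0 0 0;0.29 0.043 0 0 0 0 0;0.29 0.043 0 0 0 0 0;0.29 0.043 0 0 0 0 0;0.29 0.043 0 0 0 0 0;0.29 0.043 0 0 0 0 0;0.28 0.042 0 0 0 0 0;0.22 0.033 0 0 0 0 0;0 0 0 0 0 0 0;0 0 0 0 0 0 0"}}

```text
time: 34.12
tool_pos: [0.521, 0.1567, 0.242]
ee_rot: [-3.141, 0.001, 1.732]
wrist_force: [-0.7, -0.7, -1.1]
width: 0.0305
finger_force: 30.0
```

Request:
{"fn": "carry_out", "kwargs": {"motion": "0 0 0.2 0 0 0 0;0 0 0.2 0 0 0 0;0 0 0 0 0 0 0;0 0 0 0 0 0 0"}}

```text
time: 34.62
tool_pos: [0.5221, 0.1564, 0.1641]
ee_rot: [3.139, 0.0, 1.731]
wrist_force: [0.6, -0.4, -0.3]
width: 0.0307
finger_force: 30.0
```

```bash
python3 plan.py .5206 .1577 .076 1.733
```

```text
t34.6 pos [0.5221 0.1564 0.1641] yaw 1.731
turn first share [ 0.0011  0.     -0.0012] then shift share [ 0.0074 -0.0062  0.4406] rows>=1.4
```

Request:
{"fn": "carry_out", "kwargs": {"motion": "0.005 0 0.12 0 0 0 0;0 0 0.12 0 0 0 0;0 0 0.08 0 0 0 0;0 0 0.05 0 0 0 0;0 0 0.04 0 0 0 0;0 0 0.015 0 0 0 0;0 0 0 0 0 0 0;0 0 0 0 0 0 0;0 0 0 0 0 0 0"}}

```text
time: 35.75
tool_pos: [0.5212, 0.1584, 0.0778]
ee_rot: [3.141, -0.0, 1.732]
wrist_force: [-0.5, -0.2, -1.9]
width: 0.0307
finger_force: 30.0
```

Request:
{"fn": "carry_out", "kwargs": {"motion": "0 0 0.01 0 0 0 0;0 0 0 0 0 0 0;0 0 0 0 0 0 0.65;0 0 0 0 0 0 0.65;0 0 0 0 0 0 0.65;0 0 0 0 0 0 0.65;0 0 -0.05 0 0 0 0.65;0 0 -0.2 0 0 0 0.65;0 0 -0.2 0 0 0 0.65;0 0 -0.2 0 0 0 0.65;0 0 -0.1 0 0 0 0.65;0 0 0 0 0 0 0.65"}}

```text
time: 37.25
tool_pos: [0.5222, 0.1585, 0.2285]
ee_rot: [3.136, -0.0, 1.732]
wrist_force: [-0.6, -0.3, -0.1]
width: 0.061
finger_force: 0.0
```

Request:
{"fn": "carry_out", "kwargs": {"motion": "0.2 -0.1 0 0 0 0 0.65;0.25 -0.1 0 0 0 0 0.65;0.25 -0.1 0 0 0 0 0.65;0.25 -0.1 0 0 0 0 0.65;0.15 -0.1 0 0 0 0 0.65;0 0 0 0 0 0 0.65;0 0 0 0 0 0 0.65;0 0 0 0 0 0 0.65"}}

```text
time: 38.25
tool_pos: [0.3876, 0.3583, 0.2249]
ee_rot: [-3.141, 0.001, 1.731]
wrist_force: [-0.8, -0.5, 0.6]
width: 0.061
finger_force: 0.0
```

```bash
python3 -c "
from h import *
b=snap('scene')['pixels'][130:220,200:440]
a=snap('top')['pixels'][140:290,180:430]
cv2.imwrite('pics/g9.png',np.vstack([cv2.resize(b[...,::-1],(600,225),interpolation=2),cv2.resize(a[...,::-1],(600,360),interpolation=2)]))"
```

```text
(no output)
```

View pics/g9.png

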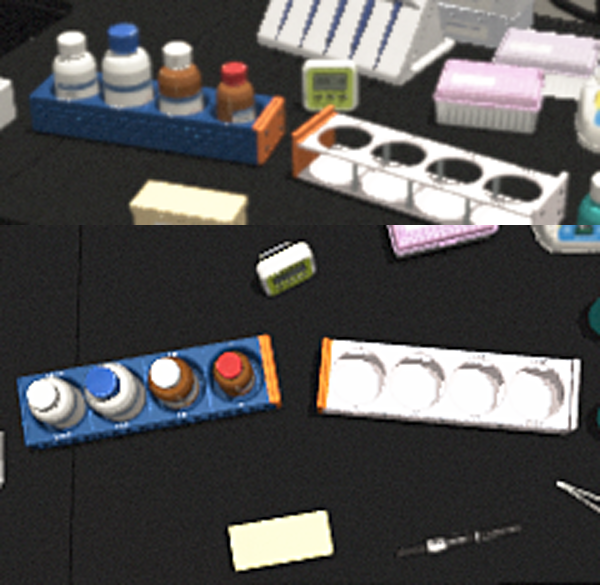

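All four bottles stand in the block in the order red, amber/white, blue, white from the orange end. The rack is empty, and the box, timer and pen look unmoved.

```bash
python3 -c "
from h import *
print(robot.close_job())"
```

```text
the job is handed in; nothing more can be done
None
```

All four bottles were moved place by place and stand upright in the cooling block in the same order from the orange end; the box, timer and pen look unmoved, and the job was handed in at about 38 s.

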